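Eject a sample box and trap it on the chute

ROBOT

A 6-joint arm with a two-finger parallel gripper is mounted at the origin on the work surface. World frame = base frame: x ahead of the robot, y to its left, z up, the work surface at z = 0. Lengths are in m, angles in rad, forces in N, time in s.
With the tool pointing down it reaches from about 0.375 to 0.9 m from the base axis. Payload 3.1 kg.
Tool frame: the origin (TCP) lies midway between the tips of the shut fingers; the grasp point (between the pads) lies 19 mm behind it; z points along the fingers, y is the line along which they close (so a half turn about z gives the same grasp; the last joint's range is limited). The gripper opens to 85 mm and grips with 20 to 120 N. Pads are 22 mm wide; open, the fingers measure 114 mm over their backs; the gripper's body (76 mm by 85 mm) begins 54 mm behind the grasp point. The pads swing forward as they close: fully open they stand 13 mm farther back than shut.
Start: joints at [-1.431, 0.527, 1.433, -0, 1.181, -0.178], TCP at [0.195, -0.594, 0.231] pointing down, gripper open.
Joint ranges: [-3.08, 3.08], [-0.75, 2.2], [0.22, 2.44], [-1.43, 4.57], [0, 2.65], [-2.85, 2.85]. Speed limits (rad/s): [2.79, 2.79, 3.14, 3.14, 3.14, 3.14].

INTERFACE

Orientations are given as a unit quaternion [w, x, y, z].
In Python, from station import arm, imaging gives the robot as it stands.
- The arm moves only by the tool servo_tool, never from a script. Its argument "plan" is a list of rows, each a list of 3 entries, a list of its own where there are three numbers: the shift along the tool's x, y, z in units of 60 mm (1.0 is 60 mm), then the turn, a rotation vector about the tool's x, y, z in rad, then the opening in per cent of the stroke, from 0 (shut) to 100 (fully open). In form: [[[dx, dy, dz], [ax, ay, az], claw], ...]. A call has 1 to 12 rows; each row is the pose to reach, as a shift and turn from the pose commanded when the call began, along the tool's axes at that moment; what a row does not reach only later rows make up. A row lasts 1/8 s, in which the tool goes at most 62.5 mm and 10.7 degrees, less where a joint would pass 70% of its speed; a pose out of reach is approached as far as the arm can. A call with a gripper value outside its range is refused whole. The fingers move at their own pace and stop on an object; "newtons" is the grip in N (left out, the last holds). Time passes only in rows, so rows that repeat a pose let the fingers close. It gives the time, the measured TCP pose, the force, the opening and the grip force at its end, in the units of the state.
- arm.read_state(): the state, without advancing time (a new reading comes with each control period).
- imaging.snapshot(name): name is "scene" or "top" or "wrist"; returns the picture (400x640x3 uint8, blue, green, red); there is no depth.
- imaging.camera_model(name): a dict with "fx", "fy", "cx", "cy" (pixels), "rvec" (rotation vector, rad) and "tvec" (3), from world to camera coordinates, as OpenCV has them. Camera axes: x right, y down, z forward; pixel columns grow to the right and rows downward; lengths in m; the calibration is good to about 2 mm. A picture is of the moment at which its call begins: read the wrist's pose just before it. camera_model takes no time and is no camera call; for the wrist camera it gives the pose at the moment of the call.
- arm.finish_job(): hands the job in; it is judged then, once.
Trained networks look in the newest picture that a camera, given by its name, has taken for a name from the list of things; names that differ only in an ending like _2 or _b are one class to them, and where a whole thing is asked for, a point or a joint stands for the part that bears it (a point fixed in the world has none). Each returns a list of dicts, best first, with "score" (0 to 1); they miss things now and then, are a little off and sometimes report something else, mostly with a low value. They report only what shows in the picture. A call takes as long as a camera call. They do not tell look-alikes from the thing itself.
- imaging.cut_out(camera, label): "mask" (400x640 bool, what is visible of it) and "rect" ([left, top, width, height] in pixels, round what is visible of it).
- imaging.mark_of(camera, label): "uv" ([column, row] in pixels: a listed point, or the origin of a listed thing).
The state is a dict: "time_s": time; "joints": joint angles; "joint_velocities": joint speeds; "joint_efforts": joint torques, N m; "position": TCP position; "orientation": TCP orientation; "ft_force": force on the tool from outside, world axes, zero at the start; "torque": the same for the moment, N m; "width": finger opening in m; "gripper_force": force on a finger pad.
Only numpy, scipy, OpenCV 4.12 (cv2) and the standard library are available. Lean on these libraries where they do the work, as an engineer would, in place of code of your own. Each camera call takes 0.05 s, during which the arm holds its last target. There are 200 camera calls.

TASK

Two spring dispensers stand on the storeroom table: at the one loaded with the red-lidded box, press its yellow key fully down with one fingertip and, with the other finger standing in the chute, stop the box that pops out before it runs off the open end. Only press and block: do not pinch or lift the box, and leave the green box's dispenser and everything else alone. Finish while still holding, with the key kept down under one finger and the box resting against the other on the chute.

Things in the scene. Friction and masses are not known exactly. Their poses are not given: they have to be found in the camera images.
- disp_red: Spring dispenser loaded with the red-lidded box (the one to work): blue base plate 270 x 130 mm; both dispensers are alike and only the lid colour of the box in them tells them apart, and they may stand in either place, turned. Fixed to the table. Origin: on the table, 10 mm in +x from the plate's middle. Its x axis points along the chute towards the open, low end; y points from the chute towards the key; z up.
- lane_red: Smooth, slippery white chute of the red dispenser, sloping down 16 degrees towards its open end. Origin = point catch_red, on the chute floor, mid-width; x runs down the slope, y across it, z square to the floor. Floor 45 mm wide between two rails that stand 10 mm above it; the floor ends openly at x = +90 mm and a box beyond it drops to the table.
- catch_red (a point): Good place to stop the box: point on the chute floor, mid-width, 45 mm above the table, level with the middle of the key's length and 60 mm (in -y of the dispenser) from the key's middle.
- keytop_red (a point): Middle of the top of the red dispenser's yellow key, a flat pad 60 mm along the chute by 36 mm across, beside the chute; its top is 71 mm above the table when up and 57 mm when fully down, i.e. 12 mm above the chute floor at catch_red. Moves with the key.
- key_red (a joint): Travel of the key, m: 0 up, 0.014 fully down. Spring: starts to move at 1.5 N, 5 N at the bottom, comes back up when let go. A steel gate across the chute is part of the key and sinks with it: after 9 to 10 mm the box is free, and a spring kicks it down the chute at once (a fraction of a second to the open end).
- box_red: Loose box with a red lid, paper-wrapped, 56 mm along the chute x 40 mm wide x 34 mm tall, about 150 g. Origin: middle of its underside, x axis along its length down the chute. Loaded, its leading end stands at x = -60 mm of lane_red (its origin at x = -88 mm), held by the gate.
- disp_green: Spring dispenser loaded with the green-lidded box (leave alone): blue base plate 270 x 130 mm; both dispensers are alike and only the lid colour of the box in them tells them apart, and they may stand in either place, turned. Fixed to the table. Origin: on the table, 10 mm in +x from the plate's middle. Its x axis points along the chute towards the open, low end; y points from the chute towards the key; z up.
- lane_green: Smooth, slippery white chute of the green dispenser, sloping down 16 degrees towards its open end. Origin = point catch_green, on the chute floor, mid-width; x runs down the slope, y across it, z square to the floor. Floor 45 mm wide between two rails that stand 10 mm above it; the floor ends openly at x = +90 mm and a box beyond it drops to the table.
- catch_green (a point): Good place to stop the box: point on the chute floor, mid-width, 45 mm above the table, level with the middle of the key's length and 60 mm (in -y of the dispenser) from the key's middle.
- keytop_green (a point): Middle of the top of the green dispenser's yellow key, a flat pad 60 mm along the chute by 36 mm across, beside the chute; its top is 71 mm above the table when up and 57 mm when fully down, i.e. 12 mm above the chute floor at catch_green. Moves with the key.
- key_green (a joint): Travel of the key, m: 0 up, 0.014 fully down. Spring: starts to move at 1.5 N, 5 N at the bottom, comes back up when let go. A steel gate across the chute is part of the key and sinks with it: after 9 to 10 mm the box is free, and a spring kicks it down the chute at once (a fraction of a second to the open end).
- box_green: Loose box with a green lid, paper-wrapped, 56 mm along the chute x 40 mm wide x 34 mm tall, about 150 g. Origin: middle of its underside, x axis along its length down the chute. Loaded, its leading end stands at x = -60 mm of lane_green (its origin at x = -88 mm), held by the gate.
- jar: Bystander, loose: jar with a white cap, 52 mm across, 70 mm tall. Origin: at its underside.
- sample1: Bystander, loose: paper-wrapped box with a red lid, 60 x 45 x 75 mm tall. Origin: at its underside.
- sample2: Bystander, loose: white box with a red lid, 50 x 50 x 50 mm. Origin: at its underside.
- sample3: Bystander, loose: paper-wrapped box with a red lid, 70 x 50 x 60 mm tall. Origin: at its underside.
- brush: Bystander, loose: brush lying on the table. Origin: on the table under it.
- cup: Bystander, loose: white cup, 72 mm across, 80 mm tall. Origin: at its underside.
Things that resemble listed ones, but are neither listed nor needed, are in the scene too. Leave any orange or purple look-alike of the box_red alone.

How it is judged:
On the way, in this order (a step that is already met when the one before it is completed fails the run):
1. the red box's key is pressed down (value of joint key_red above 0.007 m), for 0.02 s.
2. the popped box is stopped by the fingers on the chute while the key is still down (value of joint key_red above 0.0105 m and x of box_red in the frame of lane_red between -0.075 and 0.05 m and contact force between the fingers and box_red above 0.03 N and contact force between the fingers and disp_red above 0.5 N), for 0.3 s.
At the end, for the whole second after the job is handed in: The red dispenser's key is held at least 10.5 mm down by the fingers; the red box, popped 13 mm or more, lies still and flat on the chute (origin at x = -75 to +50 mm of lane_red, under 10 mm off the floor) against the fingers (over 0.03 N); the green key is up (all of step 2 and linear speed of box_red below 0.02 m/s and z of box_red in the frame of lane_red below 0.01 m and contact force between box_red and lane_red above 0.2 N and value of joint key_green below 0.004 m); the arm keeps its last pose, push and grip.
It fails at once if the red box runs off the end of the chute (x of box_red in the frame of lane_red above 0.075 m or horizontal distance between box_red and catch_red above 0.12 m).
It fails at once if the red box is lifted or carried off the chute floor (z of box_red in the frame of lane_red above 0.012 m).
It fails at once if the other dispenser is worked or its box disturbed (value of joint key_green above 0.006 m or distance of box_green from where it was at the start of the episode above 0.012 m).
It fails at once if something else on the table is moved or lifted (distance of any of jar, sample1, sample2, sample3, brush, cup from where it was at the start of the episode above 0.025 m).
It also fails if it takes over 32 s, if anything falls off the work surface, if the arm or the gripper's body presses on something with over 40 N, if the wrist force passes 120 N, or if a joint passes its speed limit or range.

## Working session

There is one attempt and no reset: what is moved stays moved. The work goes in short steps, Python scripts to look and compute and a tool call to move; the robot and the scene stay as the last step left them, time stands still between calls to the robot, and variables do not carry over. Pictures are saved under pics/ and viewed, at most 10 in all, crops included, and the job is handed in when it is done.

Besides the shell and the picture viewer there is one more tool, called after ">>>" as name([rows], argument=value, ...), one row to a line, values as JSON. servo_tool: Moves the arm, as the interface text tells. Its arguments: {"type":"object","properties":{"plan":{"type":"array","items":{"type":"array"}},"newtons":{"type":"number"}},"required":["plan"]}

```bash
mkdir -p pics; ls; python3 - <<'E'
from station import arm, imaging
import cv2
for n in("scene","top"):
    cv2.imwrite(f"pics/{n}1.png",imaging.snapshot(n))
    for l in("keytop_red","catch_red","disp_red","box_red","disp_green","box_green"):
        try: print(n,l,[( [round(float(v)) for v in d["uv"]],round(float(d["score"]),2)) for d in imaging.mark_of(n,l)])
        except Exception as e: print(l,e)
s=arm.read_state();print(s)
E
```

```text
pics
scene keytop_red [([244, 192], 0.8), ([443, 248], 0.3)]
scene catch_red [([226, 210], 0.66)]
scene disp_red [([239, 210], 0.92), ([244, 195], 0.25)]
scene box_red [([296, 195], 0.81), ([288, 215], 0.81), ([194, 188], 0.68), ([222, 182], 0.56), ([234, 173], 0.49)]
scene disp_green [([351, 231], 0.55)]
scene box_green [([342, 201], 0.74)]
top keytop_red [([401, 191], 0.72), ([383, 192], 0.61), ([392, 207], 0.46)]
top catch_red [([403, 193], 0.76)]
top disp_red [([395, 207], 0.96), ([272, 184], 0.3)]
top box_red [([341, 202], 0.76), ([407, 284], 0.7), ([413, 216], 0.66), ([450, 250], 0.53), ([334, 243], 0.49), ([383, 194], 0.35)]
top disp_green [([272, 187], 0.68)]
top box_green [([283, 201], 0.74)]
{'time_s': 0.7, 'joints': array([-1.43150498e+00,  5.27457668e-01,  1.43269209e+00, -2.41700446e-05,
        1.18140821e+00, -1.78525735e-01]), 'joint_velocities': array([-0.00070314,  0.00016826,  0.00208817,  0.0001552 , -0.00143055,
        0.00171058]), 'joint_efforts': array([ 9.61816622e-04, -4.42164266e+01, -1.78384352e+01, -1.08366876e-04,
        5.87365848e-04, -2.51341412e-06]), 'position': array([ 0.19531203, -0.59367756,  0.23133896]), 'orientation': array([ 1.71168618e-05,  9.87399859e-01,  1.58245123e-01, -1.15184150e-05]), 'ft_force': array([-0.36248276, -0.23168408, -0.82348409]), 'torque': array([ 0.05220042,  0.0053656 , -0.02186537]), 'gripper_force': 0.0, 'width': 0.08495499531373174}
```

View pics/top1.png

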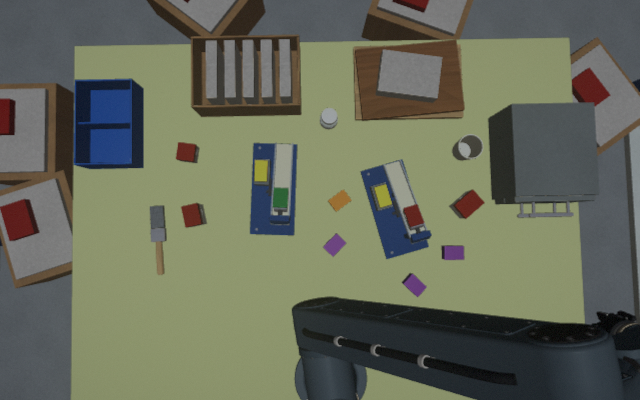

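View pics/scene1.png

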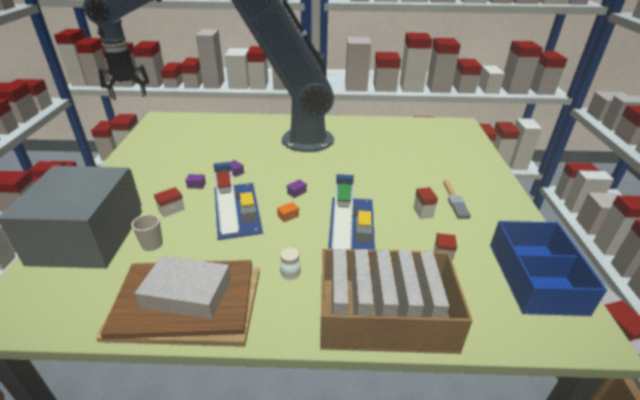

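The top picture shows two dispensers. The left one has a green lid at (281,197). The right one, with its plate centre at (395,207), has a red lid at (413,216) sitting in the chute. Other red-lidded things are the loose samples at (469,204), (192,215) and (187,152). The orange and purple boxes at (340,200), (335,244), (414,285) and (453,252) are look-alikes. Only the right dispenser fits; I'll confirm it in a crop.

```bash
cat > h.py <<'E'
import numpy as np, cv2
from station import arm, imaging
def cam(n):
    m=imaging.camera_model(n); R=cv2.Rodrigues(np.array(m["rvec"],float))[0]
    return np.array([[m["fx"],0,m["cx"]],[0,m["fy"],m["cy"]],[0,0,1.]]),R,np.array(m["tvec"],float).ravel()
def ray(c,uv,z):
    K,R,t=c; d=R.T@np.linalg.inv(K)@np.array([uv[0],uv[1],1.]); o=-R.T@t
    return o+d*(z-o[2])/d[2]
def blobs(img,lo,hi,amin):
    m=cv2.inRange(cv2.cvtColor(img,cv2.COLOR_BGR2HSV),lo,hi)
    out=[]
    for c in cv2.findContours(m,cv2.RETR_EXTERNAL,cv2.CHAIN_APPROX_NONE)[0]:
        if cv2.contourArea(c)>=amin: out.append(c)
    return out
E
python3 - <<'E'
from h import *
img=imaging.snapshot("top"); c=cam("top")
cv2.imwrite("pics/crop1.png",cv2.resize(img[140:280,310:500],None,fx=4,fy=4,interpolation=cv2.INTER_CUBIC))
hsv=cv2.cvtColor(img,cv2.COLOR_BGR2HSV); print(hsv[196,383],hsv[230,385],hsv[216,413],hsv[180,400],hsv[300,150])
for name,lo,hi,z in(("key",(22,150,120),(35,255,255),.071),("blue",(100,120,40),(125,255,255),.01)):
    for b in blobs(img,lo,hi,60):
        r=cv2.minAreaRect(b); p=cv2.boxPoints(r)
        print(name,np.round(r[0]),"ctr",ray(c,r[0],z).round(4),"corners",[ray(c,q,z)[:2].round(3).tolist() for q in p],cv2.contourArea(b))
E
```

```text
[ 31 160 156] [109 148  93] [  3 178  96] [ 36  24 159] [ 37  68 149]
key [382. 196.] ctr [ 0.5178 -0.1569  0.071 ] corners [[0.541, -0.134], [0.549, -0.165], [0.495, -0.18], [0.486, -0.149]] 204.0
key [260. 170.] ctr [0.5951 0.184  0.071 ] corners [[0.622, 0.199], [0.622, 0.168], [0.568, 0.169], [0.569, 0.2]] 206.0
blue [421. 235.] ctr [ 0.4026 -0.275   0.01  ] corners [[0.404, -0.246], [0.419, -0.299], [0.401, -0.304], [0.386, -0.251]] 92.5
blue [394. 209.] ctr [ 0.4816 -0.1995  0.01  ] corners [[0.593, -0.104], [0.627, -0.226], [0.371, -0.294], [0.338, -0.173]] 1594.0
blue [273. 189.] ctr [0.5473 0.1547 0.01  ] corners [[0.42, 0.223], [0.683, 0.211], [0.676, 0.085], [0.413, 0.099]] 1234.5
blue [263. 160.] ctr [0.6339 0.1835 0.01  ] corners [[0.587, 0.216], [0.685, 0.209], [0.68, 0.151], [0.583, 0.158]] 277.5
blue [108. 123.] ctr [0.7524 0.6387 0.01  ] corners [[0.886, 0.74], [0.883, 0.539], [0.62, 0.538], [0.624, 0.737]] 5390.0
```

View pics/crop1.png

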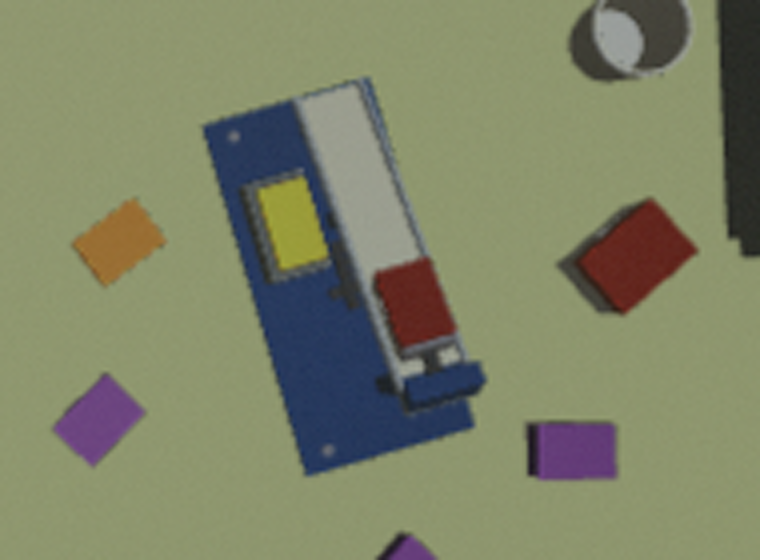

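The crop confirms it: the red lid sits in the chute at crop (415,300), with the yellow key at (293,222) on the left and the chute opening upwards. The yaw is about 14.9°, the key is near (0.518,-0.157) and the catch point near (0.533,-0.215). I'll go above their midpoint (0.5255,-0.186).

>>> servo_tool([
  [[7.35,-4.74,0.5],[0,0,0.058],55],
  [[7.35,-4.74,0.5],[0,0,0.058],55],
  [[7.35,-4.74,0.5],[0,0,0.058],55],
  [[7.35,-4.74,0.5],[0,0,0.058],55],
  [[7.35,-4.74,0.5],[0,0,0.058],55],
  [[7.35,-4.74,0.5],[0,0,0.058],55],
  [[7.35,-4.74,0.5],[0,0,0.058],55],
  [[7.35,-4.74,0.5],[0,0,0.058],55],
  [[7.35,-4.74,0.5],[0,0,0.058],55],
  [[7.35,-4.74,0.5],[0,0,0.058],55],
  [[7.35,-4.74,0.5],[0,0,0.058],55],
  [[7.35,-4.74,0.5],[0,0,0.058],55],
])

```text
time_s: 2.25
position: [0.5247, -0.1869, 0.2014]
orientation: [0.0, 0.992, 0.129, -0.0]
ft_force: [0.9, -0.3, 0.2]
width: 0.0473
gripper_force: 0.0
```

```bash
python3 - <<'E'
from h import *
s=arm.read_state(); print(s["time_s"],s["position"],s["orientation"],s["width"],s["ft_force"])
c=cam("wrist"); img=imaging.snapshot("wrist"); cv2.imwrite("pics/w1.png",img)
print("cam at",-c[1].T@c[2])
for name,lo,hi,z in(("key",(22,130,80),(35,255,255),.071),):
    for b in blobs(img,lo,hi,200):
        r=cv2.minAreaRect(b); p=cv2.boxPoints(r)
        print(name,np.round(r[0]),"ctr",ray(c,r[0],z).round(4),[ray(c,q,z)[:2].round(3).tolist() for q in p])
for l,z in(("keytop_red",.071),("catch_red",.045)):
    print(l,[(np.round(d["uv"]),round(float(d["score"]),2),ray(c,d["uv"],z).round(4)) for d in imaging.mark_of("wrist",l)])
E
```

```text
2.25 [ 0.52473856 -0.18690769  0.20144524] [ 1.27086852e-04  9.91694153e-01  1.28618378e-01 -6.05094036e-05] 0.04729057559749185 [ 0.9339292  -0.3030241   0.22514997]
cam at [ 0.59091296 -0.16999583  0.34328188]
key [283. 182.] ctr [ 0.5196 -0.1569  0.071 ] [[0.543, -0.134], [0.552, -0.167], [0.495, -0.182], [0.486, -0.146]]
keytop_red [(array([284., 186.]), 0.63, array([ 0.5169, -0.158 ,  0.071 ]))]
catch_red [(array([356., 177.]), 0.74, array([ 0.5338, -0.2151,  0.045 ]))]
```

View pics/w1.png

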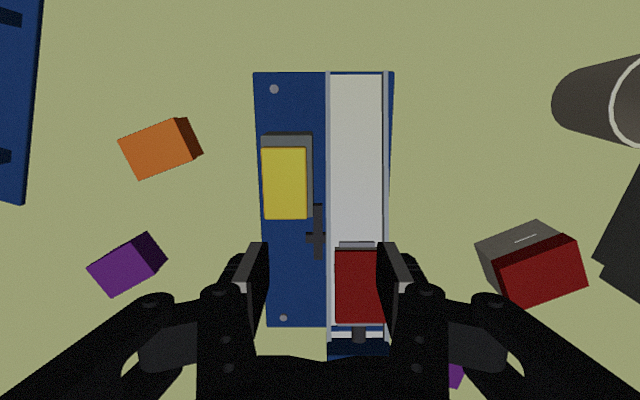

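The wrist picture shows the yellow key at (285,183) and the empty white chute at (356,160), with the red box behind the gate at (357,285). It agrees with the top estimate to about 1 mm, so I'll go down to just above the key.

>>> servo_tool([
  [[0.02,0,1.0],[0,0,0],55],
  [[0.02,0,1.9],[0,0,0],55],
  [[0.02,0,1.9],[0,0,0],55],
  [[0.02,0,1.9],[0,0,0],55],
])

```text
time_s: 2.9
position: [0.5275, -0.1863, 0.0887]
orientation: [0.001, 0.992, 0.129, 0.001]
ft_force: [-0.2, 0.6, 0.9]
width: 0.0469
gripper_force: 0.0
```

```bash
python3 - <<'E'
from h import *
s=arm.read_state(); print(s["time_s"],s["position"],s["width"],s["ft_force"],s["torque"])
cv2.imwrite("pics/w2.png",imaging.snapshot("wrist"))
E
```

```text
2.9 [ 0.52746499 -0.18631689  0.08870653] 0.04688910569629164 [-0.15497045  0.64902101  0.88063308] [ 0.00544727  0.009634   -0.0099828 ]
```

View pics/w2.png

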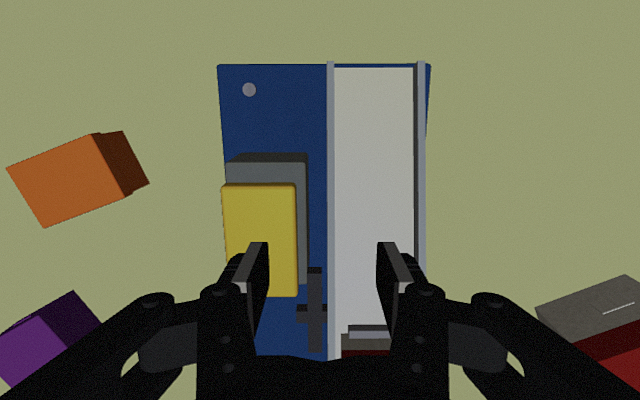

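The left tip, near (253,245), is over the key. The right tip, near (395,245), is over the chute between the rails. I'll press in small steps.

>>> servo_tool([
  [[-0.01,0,0.15],[0,0,0],55],
  [[-0.01,0,0.3],[0,0,0],55],
  [[-0.01,0,0.36],[0,0,0],55],
  [[-0.01,0,0.36],[0,0,0],55],
])

```text
time_s: 3.45
position: [0.526, -0.1856, 0.0656]
orientation: [-0.0, 0.992, 0.13, -0.0]
ft_force: [0.1, -0.2, 0.8]
width: 0.0471
gripper_force: 0.4
```

>>> servo_tool([
  [[0,0,0.08],[0,0,0],55],
  [[0,0,0.08],[0,0,0],55],
])

```text
time_s: 3.7
position: [0.5261, -0.1856, 0.0608]
orientation: [0.0, 0.992, 0.13, 0.0]
ft_force: [-0.1, 0.1, 2.7]
width: 0.0466
gripper_force: 1.0
```

>>> servo_tool([
  [[0,0,0.1],[0,0,0],55],
  [[0,0,0.19],[0,0,0],55],
  [[0,0,0.19],[0,0,0],55],
  [[0,0,0.19],[0,0,0],55],
])

```text
time_s: 4.2
position: [0.5263, -0.1856, 0.054]
orientation: [0.0, 0.992, 0.13, 0.001]
ft_force: [-6.0, 1.4, 34.8]
width: 0.0473
gripper_force: 18.0
```

```bash
python3 - <<'E'
from h import *
for i in range(2):
    s=arm.read_state(); print(s["time_s"],s["position"],s["width"],s["ft_force"],s["torque"])
    im=imaging.snapshot("wrist")
cv2.imwrite("pics/w3.png",im)
E
```

```text
4.2 [ 0.5262595  -0.18563768  0.05396018] 0.04726268880607224 [-5.97959593  1.362601   34.8269874 ] [1.20318809 1.25117501 0.19691452]
4.25 [ 0.52624396 -0.18562865  0.05396666] 0.047177583404776416 [-6.40835416  2.43288996 35.94511643] [1.24565253 1.27664264 0.17745868]
```

View pics/w3.png

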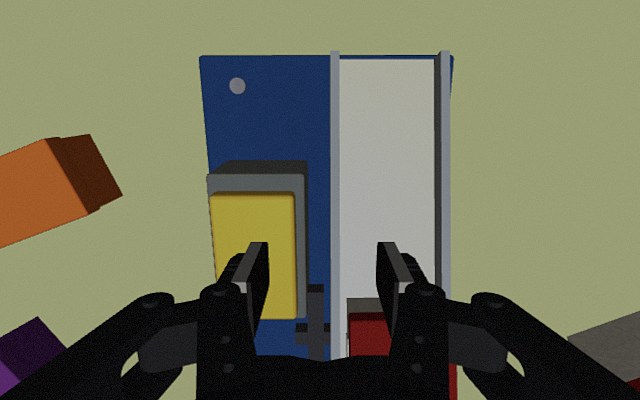

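The key is near (253,255) and pressed hard down. The red box seems to have moved to the right finger, with its front lid edge at about (370,313). I'll work out where the box is and then ease the push.

```bash
cat >> h.py <<'E'
def lane(p):
    a=np.radians(14.9); q=np.array(p)-[.5335,-.2150,.045]
    u=np.array([np.cos(a),np.sin(a),0]); s=np.radians(16)
    ex=u*np.cos(s)-np.array([0,0,np.sin(s)]); ez=u*np.sin(s)+np.array([0,0,np.cos(s)])
    return np.array([q@ex,q@np.array([-np.sin(a),np.cos(a),0]),q@ez])
def onplane(c,uv,h):   # pixel -> lane coords at height h above chute floor
    f=lambda z:lane(ray(c,uv,z))
    a,b=f(.0),f(.1); t=(h-a[2])/(b[2]-a[2]); return a+t*(b-a)
def report(tag):
    s=arm.read_state(); print(tag,s["time_s"],s["position"].round(4),s["ft_force"].round(1),s["torque"].round(2))
    c=cam("wrist"); img=imaging.snapshot("wrist")
    for n,lo,hi,h in(("lid",(0,120,60),(8,255,255),.034),):
        for b in blobs(img,lo,hi,300):
            x,y,w,hh=cv2.boundingRect(b)
            if 330<x<450: print("lid",(x,y,w,hh),"front edge lane",onplane(c,(x+10,y),h).round(4))
    K,R,t=c
    for b in blobs(img,(22,130,80),(35,255,255),300):
        x,y,w,hh=cv2.boundingRect(b)
        r=[]
        for z in(.071,.057):
            p=ray(c,(x+w-4,y+3),z),ray(c,(x+3,y+3),z); r.append(round(float(np.linalg.norm(p[0]-p[1])),4))
        print("key rect",(x,y,w,hh),"width if up/down",r)
    return img
E
python3 - <<'E'
from h import *
report("now")
E
```

```text
now 4.3 [ 0.5263 -0.1856  0.054 ] [-5.4  2.  35.8] [1.29 1.2  0.16]
lid (350, 320, 42, 36) front edge lane [-0.0208  0.0158  0.034 ]
key rect (209, 193, 88, 126) width if up/down [0.03, 0.0333]
```

>>> servo_tool([
  [[0,0,-0.04],[0,0,0],55],
  [[0,0,-0.04],[0,0,0],55],
])

```text
time_s: 4.6
position: [0.5262, -0.1857, 0.0543]
orientation: [0.0, 0.992, 0.13, 0.001]
ft_force: [-2.1, 1.1, 19.6]
width: 0.0467
gripper_force: 10.2
```

```bash
python3 - <<'E'
from h import *
cv2.imwrite("pics/w4.png",report("eased"))
cv2.imwrite("pics/s4.png",cv2.resize(imaging.snapshot("scene")[130:270,150:300],None,fx=4,fy=4,interpolation=cv2.INTER_CUBIC))
E
```

```text
eased 4.6 [ 0.5262 -0.1857  0.0543] [-2.1  1.1 19.6] [0.65 0.67 0.06]
lid (350, 320, 42, 36) front edge lane [-0.0211  0.0157  0.034 ]
key rect (209, 193, 88, 126) width if up/down [0.0301, 0.0334]
```

View pics/s4.png

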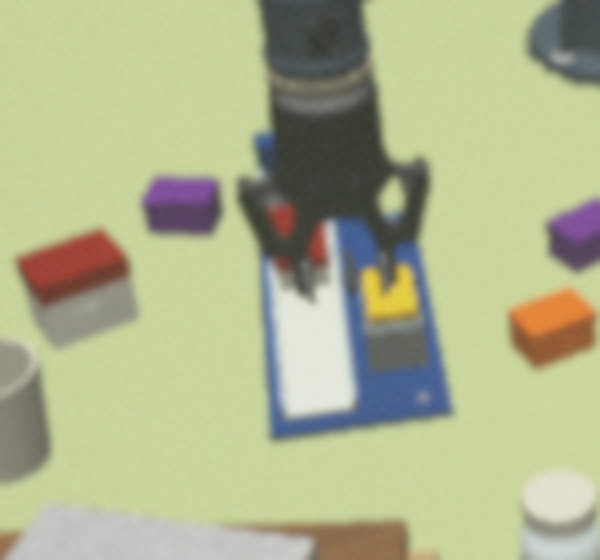

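The scene crop shows the box on the chute at (298,245), against the finger tip at (300,290). The other finger holds the key down at (388,290). Easing from 35 N to 20 N moved neither the key nor the box, so the key is on its stop and the box is at rest with its front at x ≈ -0.02. I'll hand it in.

```bash
python3 -c "
from station import arm
print(arm.finish_job())"
```

```text
the job is handed in; nothing more can be done
None
```

I handed the job in at about 4.7 s (no verdict returned). One finger holds the red dispenser's key down on its stop with about 20 N, and the popped red box was at rest on the chute against the other finger, its front about 20 mm short of the catch point.

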